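Clear used scent cartridges, including those dropped in the gap

ROBOT

A 6-joint arm with a two-finger parallel gripper is mounted at the origin on the work surface. World frame = base frame: x ahead of the robot, y to its left, z up, the work surface at z = 0. Lengths are in mm, angles in rad, forces in N, time in s.
With the tool pointing down it reaches from about 325 to 875 mm from the base axis. Payload 4.4 kg.
Tool frame: the origin (TCP) lies on the centre line of the jaws, within the pads' length; the fingertips stand ahead of it and the grasp point (between the pads) lies 6 mm ahead of it (ctrl.tcp_to_tips is the z of the fingertips in the tool frame, in mm); z points along the fingers, y is the line along which they close (so a half turn about z gives the same grasp; the last joint's range is limited). The gripper opens to 85 mm and grips with 20 to 120 N. Pads are 22 mm wide; open, the fingers measure 114 mm over their backs; the gripper's body (76 mm by 85 mm) begins 54 mm behind the grasp point. The pads swing forward as they close: fully open they stand 13 mm farther back than shut.
Start: joints at [-1.403, 0.207, 1.542, -0, 1.393, -0.15], TCP at [180.208, -546.033, 256.282] pointing down, gripper open.
Joint ranges: [-2.73, 2.73], [-0.86, 2.22], [0.23, 2.46], [-1.11, 4.25], [0.08, 2.63], [-2.82, 2.82]. Speed limits (rad/s): [2.79, 2.79, 3.14, 3.14, 3.14, 3.14].

INTERFACE

Orientations are given as a 3x3 rotation matrix whose columns are the frame's x, y, z axes.
In Python, from plant import ctrl, sensors, optics gives the robot as it stands. Calls block until the motion is done:
- ctrl.move_ptp(position, orientation): joint-space move of the TCP to a pose.
- ctrl.move_l(position, rot=None, vel=150, threshold=None): straight line of the TCP; rot=None keeps the orientation; vel is the mean speed in mm/s. With threshold (N) it stops when the force on the tool has changed by that much, and returns True; else False.
- ctrl.set_joints(angles): joint-space move.
- ctrl.gripper_to(opening, force=None): finger opening in mm; force is the grip in N (None keeps the last); returns when the fingers have stopped.
- ctrl.hold(seconds).
- ctrl.solve_ik(position, orientation): joint angles nearest the present ones, or None.
- sensors.read_state(): the state.
- optics.grab_frame(name): name is "side" or "top"; returns (picture, depth): 420x560x3 uint8, red, green, blue; 420x560 float32, mm along the optical axis (not along the pixel's ray), 0 where there is no reading.
- optics.camera_params(name): a dict with "mtx" (3x3 intrinsics, pixels), "R" (3x3) and "t" (3): a world point X has camera coordinates R X + t. Camera axes: x right, y down, z forward; pixel columns grow to the right and rows downward; lengths in mm; the calibration is good to about 2 mm. A picture is of the moment at which its call begins. camera_params takes no time and is no camera call.
A pose or a line that the arm cannot do raises ctrl.MotionError and nothing moves.
- ctrl.finish_job(): hands the job in, once; it reports no verdict.
The state is a dict: "t": time; "q": joint angles; "qvel": joint speeds; "tau": joint torques, N m; "eef_pos": TCP position; "eef_rot": TCP orientation; "force": force on the tool from outside, world axes, zero at the start; "wrist_torque": the same for the moment, N m; "grip_width": finger opening in mm.
Only numpy, scipy, OpenCV 4.12 (cv2) and the standard library are available. Lean on these libraries where they do the work, as an engineer would, in place of code of your own. Each camera call takes 0.05 s, during which the arm holds its last target. There are 200 camera calls.

TASK

Throw all the used cartridges away: stand the toppled detergent bottle upright on the bin's press plate and let go, so that its weight holds the lid open, and put every cartridge into the bin, fishing those that fell into the narrow gap out of its open end with the bent rod. Then take the bottle off the plate so that the lid closes, stand it upright on top of the little drawer unit, and leave the rod standing on its sole with its grip on the rubber mat. Do not knock over or push away the other things on the counter.

Things in the scene. Friction and masses are not known exactly. Their poses are not given: they have to be found in the camera images.
- gap_unit: Fixed: white drawer unit and, parallel to it, a 20 mm lattice screen, both 120 mm tall, with a narrow gap between. Origin: on the counter, mid-mouth of the gap; x points into the gap, z up. Gap: y -27 to 27 mm, x 0 (open end) to 190 mm (closed by a back wall), open above, counter as floor. Drawer unit on the +y side, its small knobs stand out 14 mm at the mouth face; screen on the -y side.
- drawer_top (a point): Centre of the drawer unit's flat top, 120 mm above the counter; the top measures 200 mm along the gap (gap_unit's x) by 110 mm across. The bottle finally stands here.
- bin: Fixed open-topped square steel bin, 160 x 160 mm outside, 130 mm tall, walls 5 mm, under a flat square lid. Origin: centre of its underside on the counter; z up; the press plate is on its -x side, the lid's hinge along its +x rim.
- bin_lid (a joint): Lid angle in rad: 0 shut (lid flat on the rim, top 137 mm above the counter), about 1.5 fully open (standing up along the bin's +x rim, its edge 300 mm above the counter). Driven only by the press plate (50 rad per metre of plate travel).
- press_plate (a joint): Travel of the press plate in m: 0 up, 0.03 fully down. The plate stays level, springs back up by itself, and needs under 3 N to hold it fully down; it moves softly (damped), up or down within about 2 s.
- plate_top (a point): Centre of the top face of the black press plate, 110 x 110 mm, 8 mm thick, 46 mm above the counter when up and 16 mm when down; its centre is 140 mm from the bin's centre along the bin's -x. The bottle is to stand here to hold the lid open.
- bottle: Full white detergent bottle, 0.34 to 0.48 kg, its weight about the middle of the body, 165 mm tall, with a flattened body 58 mm (x) by 44 mm (y) and 125 mm tall (z), then a short neck and a round grey cap 34 mm in diameter from z = 135 to 165 mm. Origin: centre of its base; z points from the base to the cap. Starts lying on its broad face on the counter.
- rod: Bent rod, 0.16 kg. Black grip: flat sole 90 x 50 x 8 mm with a web 90 mm long, 18 mm wide (y), up to 54 mm above the sole's underside. A steel rod 8 mm thick runs level from it along +x, axis 44 mm above the underside, to x = 240 mm, then straight down (the foot). Origin: centre of the sole's underside, z up. Stands on its sole on the mat; centre of mass about 10 mm ahead of the origin.
- rod_foot (a point): Lower end of the rod's bent-down foot, 240 mm ahead of the grip's middle, 2 mm above the level of the sole's underside.
- mat: Fixed grey rubber mat, 110 mm (x) by 340 mm (y), 3 mm thick. Origin: centre of its underside.
- softener: Loose blue bottle 200 mm tall, 68 mm in diameter: leave alone. Origin: centre of its base, z up.
- jar: Loose jar 110 mm tall, 84 mm in diameter: leave alone. Origin: centre of its base, z up.
- mug: Loose white mug 90 mm tall, 80 mm in diameter, handle on its y side: leave alone. Origin: centre of its base, z up.
- cartridge1: Used cartridge: white flat-sided case 52 x 34 x 28 mm high with a short grey neck (20 mm in diameter, 13 mm long) at its +x end, 65 mm long in all, 30 to 65 g. Origin: middle of its 65 mm length, on its underside; x along its length. Starts on the counter inside the gap, lying along it; may be absent (at least one of cartridges 1 and 2 is there).
- cartridge2: Used cartridge: white flat-sided case 52 x 34 x 28 mm high with a short grey neck (20 mm in diameter, 13 mm long) at its +x end, 65 mm long in all, 30 to 65 g. Origin: middle of its 65 mm length, on its underside; x along its length. Starts on the counter inside the gap, lying along it; may be absent (at least one of cartridges 1 and 2 is there).
- cartridge3: Used cartridge: white flat-sided case 52 x 34 x 28 mm high with a short grey neck (20 mm in diameter, 13 mm long) at its +x end, 65 mm long in all, 30 to 65 g. Origin: middle of its 65 mm length, on its underside; x along its length. Starts on the open counter; may be absent (at least one of cartridges 3 and 4 is there).
- cartridge4: Used cartridge: white flat-sided case 52 x 34 x 28 mm high with a short grey neck (20 mm in diameter, 13 mm long) at its +x end, 65 mm long in all, 30 to 65 g. Origin: middle of its 65 mm length, on its underside; x along its length. Starts on the open counter; may be absent (at least one of cartridges 3 and 4 is there).
Mind the look-alikes: they are no part of the job. Leave any purple look-alike of the cartridge4 alone. Leave any turquoise look-alike of the cartridge1 alone.

How it is judged:
By the outcome, as a careful person would: the job done as asked, in the order asked, and still so for the second after the job is handed in, with the robot touching nothing.
Of cartridge1, cartridge2 only 1 to 2 are there at a start; the rules pass over those that are not, and their reading is None.
Of cartridge3, cartridge4 only 1 to 2 are there at a start; the rules pass over those that are not, and their reading is None.
At some moment in a run one of cartridge3, cartridge4 may be knocked a few centimetres aside while the robot is not near it.
Once in a run the grip may slacken for a moment while it holds something.
It also fails if it takes over 210 s, if anything falls off the work surface, if the arm or the gripper's body presses on something with over 40 N, if the wrist force passes 120 N, or if a joint passes its speed limit or range.

## Working session

There is one attempt and no reset: what is moved stays moved. The work goes in short steps, each a Python script; the robot and the scene stay as the last script left them, time stands still between calls to the robot, and variables do not carry over. Pictures are saved under pics/ and viewed, on a budget of 14 in all, crops included, one or two more only if the job needs it, and the job is handed in when it is done.

```bash
ls; mkdir -p pics
python3 - <<'E'
from plant import ctrl, sensors, optics
import cv2,numpy as np
for n in("top","side"):
    p,d=optics.grab_frame(n); cv2.imwrite(f"pics/{n}0.png",cv2.resize(p[:,:,::-1],(800,600))); np.savez(f"{n}0.npz",p=p,d=d)
    c=optics.camera_params(n); print(n,c["mtx"],c["R"],c["t"], -c["R"].T@c["t"])
print(ctrl.tcp_to_tips,sensors.read_state())
E
```

```text
pics
top [[511.99364566   0.         280.76111365]
 [  0.         511.99364566 213.63092272]
 [  0.           0.           1.        ]] [[ 0.01386191 -0.99967524  0.0213839 ]
 [-0.99252544 -0.01634973 -0.12093773]
 [ 0.12124807 -0.01954763 -0.99242974]] [ -32.68299509  588.14508749 1285.5905122 ] [ 428.32663744    2.07388575 1347.68608282]
side [[434.68147187   0.         276.41990845]
 [  0.         434.68147187 206.49269934]
 [  0.           0.           1.        ]] [[ 0.9709896  -0.23873028  0.01367641]
 [-0.16580937 -0.71340272 -0.6808552 ]
 [ 0.17229754  0.65883565 -0.73229034]] [-566.46840424  162.26942428 1039.69430634] [ 397.80395481 -704.45738305  879.58733431]
25.0 {'t': 0.1, 'q': array([-1.40247491e+00,  2.07353264e-01,  1.54285039e+00,  4.79810119e-06,
        1.39349274e+00, -1.50522330e-01]), 'qvel': array([ 0.00251784, -0.00182919, -0.00282999,  0.00071063, -0.00126395,
       -0.00023125]), 'tau': array([-4.49952458e-04, -3.84092724e+01, -2.92548019e+01, -2.09274185e-04,
        4.82734496e-03,  2.00795898e-05]), 'eef_pos': array([ 180.11346495, -545.38203565,  255.21268793]), 'eef_rot': array([[ 9.49598824e-01,  3.13467626e-01, -3.47778420e-04],
       [ 3.13467655e-01, -9.49596611e-01,  2.07479849e-03],
       [ 3.20132949e-04, -2.07924350e-03, -9.99997787e-01]]), 'force': array([-0.38052226, -1.07762296, -0.34527837]), 'wrist_torque': array([-0.00612265,  0.00492868,  0.01766659]), 'grip_width': 85.72180581072163}
```

View pics/top0.png

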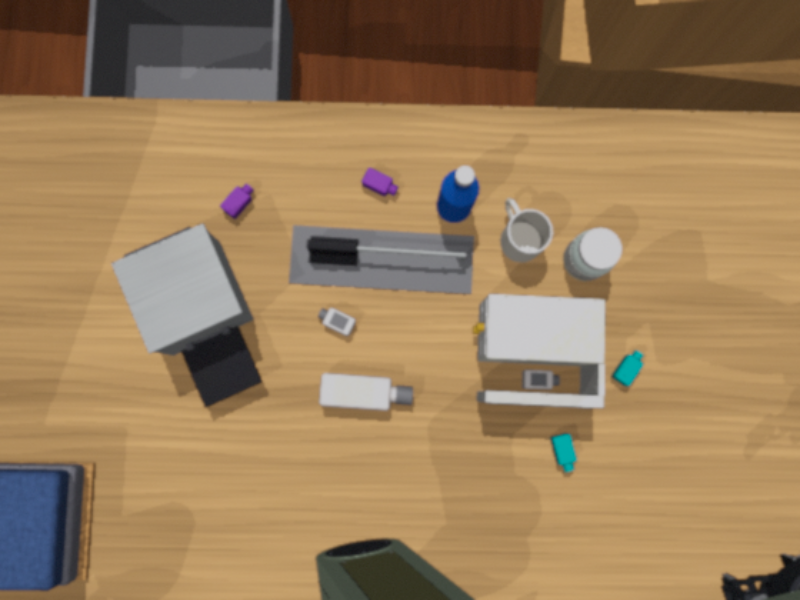

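View pics/side0.png

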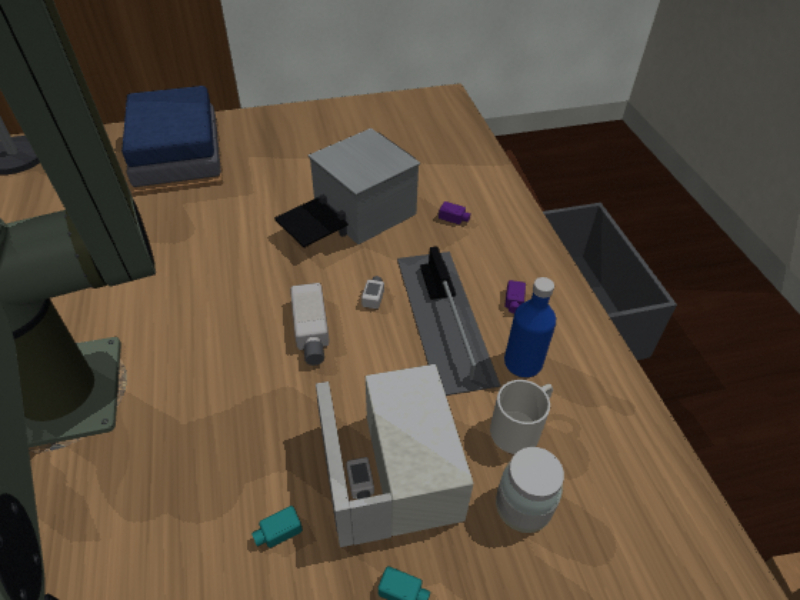

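```bash
cat > h.py <<'E'
from plant import ctrl, sensors, optics
import cv2,numpy as np
S=560/800
def ray(n,u,v):  # full-res pixel
    c=optics.camera_params(n); R,t=c["R"],c["t"]
    return -R.T@t, R.T@np.linalg.inv(c["mtx"])@np.array([u,v,1.])
def onz(n,u,v,z):
    o,d=ray(n,u,v); return o+d*(z-o[2])/d[2]
def cloud(n,d):
    c=optics.camera_params(n); v,u=np.indices(d.shape)
    P=np.stack([u.ravel(),v.ravel(),np.ones(u.size)])
    X=(np.linalg.inv(c["mtx"])@P)*d.ravel()
    return ((X.T-c["t"])@c["R"]).reshape(*d.shape,3)
def down(yaw):  # tool down, closing axis (tool y) along world direction yaw
    y=np.array([np.cos(yaw),np.sin(yaw),0]); z=np.array([0,0,-1.]); return np.stack([np.cross(y,z),y,z],1)
def look(n,name,box=None,sc=None):
    p,d=optics.grab_frame(n); q=p
    if box: q=p[box[1]:box[3],box[0]:box[2]]
    f=min(800/q.shape[1],600/q.shape[0]); cv2.imwrite(f"pics/{name}.png",cv2.resize(q[:,:,::-1],None,fx=f,fy=f,interpolation=cv2.INTER_CUBIC)); 
    return p,d
E
python3 - <<'E'
from h import *
np.set_printoptions(precision=1,suppress=True)
f=np.load("top0.npz");d=f["d"];p=f["p"];C=cloud("top",d)
def rect(name,x0,y0,x1,y1,zmin,zmax,extra=None):
    b=[int(a*S) for a in(x0,y0,x1,y1)]
    c=C[b[1]:b[3],b[0]:b[2]].reshape(-1,3); pp=p[b[1]:b[3],b[0]:b[2]].reshape(-1,3).astype(int)
    m=(c[:,2]>zmin)&(c[:,2]<zmax)
    if extra: m&=extra(pp)
    c=c[m]; r=cv2.minAreaRect(c[:,:2].astype(np.float32)); print(name,len(c),"ctr",np.array(r[0]),"size",np.array(r[1]),"ang",r[2],"z",np.median(c[:,2]), "mean",c.mean(0),"corners",cv2.boxPoints(r).tolist())
rect("lid",100,215,260,370,125,150)
rect("plate",170,320,275,410,30,60)
rect("bottle",310,360,420,420,15,60)
rect("bottlebody",310,360,390,420,30,60)
rect("cart3",310,300,365,345,12,40)
rect("cart3case",310,300,365,345,22,40)
rect("drawer",475,285,615,415,110,130)
rect("screen",475,385,590,415,110,130)
rect("gapcart",515,368,565,390,12,50)
rect("rodgrip",300,230,362,272,8,70)
rect("rodtop",300,230,362,272,40,70)
rect("rod",362,235,470,265,30,60)
rect("mug",500,195,560,265,60,110)
rect("jar",560,220,630,285,80,130)
rect("soft",430,160,485,225,180,220)
for u,v in((293,226),(475,235),(471,293),(290,282)): print("mat",onz("top",u*S,v*S,3))
E
```

```text
lid 4956 ctr [603.5 355.5] size [173.1 167. ] ang 25.431209564208984 z 136.96900569746242 mean [601.3 354.2 137. ] corners [[489.486328125, 393.7698669433594], [561.2021484375, 242.94869995117188], [717.513671875, 317.2752380371094], [645.7978515625, 468.0964050292969]]
plate 2040 ctr [475.1 299.2] size [116.  144.5] ang 25.225862503051758 z 46.11203345637419 mean [477.3 295.1  46.2] corners [[391.79473876953125, 339.81036376953125], [453.35833740234375, 209.1341552734375], [558.336669921875, 258.591064453125], [496.7730712890625, 389.26727294921875]]
bottle 1324 ctr [432.7  37. ] size [164.6  57.8] ang 86.70942687988281 z 43.02724740967368 mean [433.   44.6  42.3] corners [[399.1009826660156, -43.48905944824219], [456.8216857910156, -46.80768585205078], [466.2705993652344, 117.53649139404297], [408.5498962402344, 120.85511779785156]]
bottlebody 1121 ctr [433.8  57. ] size [124.5  57.8] ang 86.70942687988281 z 43.583784194970704 mean [433.6  57.2  43.6] corners [[401.4034423828125, -3.44329833984375], [459.1241455078125, -6.761924743652344], [466.2706298828125, 117.5364761352539], [4
[... 2616 characters left out ...]
03.11029052734375]]
jar 861 ctr [ 683.9 -362.6] size [77.2 76.8] ang 87.31294250488281 z 108.77325322006224 mean [ 682.4 -360.6  104.7] corners [[643.733642578125, -399.3190612792969], [720.4412841796875, -402.9191589355469], [724.0584716796875, -325.8465881347656], [647.350830078125, -322.2464904785156]]
soft 158 ctr [ 783.5 -119.2] size [29.8 31.4] ang 88.52202606201172 z 199.2575234091098 mean [ 782.5 -118.9  198.8] corners [[767.4166870117188, -133.66842651367188], [798.7777709960938, -134.4775848388672], [799.5454711914062, -104.72267150878906], [768.1843872070312, -103.91351318359375]]
mat [738.5 179.9   3. ]
mat [ 727.7 -161.4    3. ]
mat [ 617.6 -154.2    3. ]
mat [632.5 182.1   3. ]
```

```bash
cat >> h.py <<'E'
def tool(bz,n,t,s=1):
    bz=np.asarray(bz,float);n=np.asarray(n,float)
    z=-np.sin(t)*bz+np.cos(t)*n; y=s*np.cross(bz,n); return np.stack([np.cross(y,z),y,z],1)
BZ=np.array([-0.0574,-0.9984,0]); BASE=np.array([437.4,119.,22.])
H=80.
BX=np.array([0.904,0.427,0]); BY=np.array([-0.427,0.904,0]); BIN=np.array([601.5,354.5,0]); PLATE=np.array([474.9,294.7,0])
GO=np.array([465.4,-163.4,0]); GX=np.array([-0.031,-0.9995,0]); GY=np.array([0.9995,-0.031,0])
DT=GO+100*GX+82*GY
UP=np.array([0,0,1.])
def hd(a): return np.array([np.cos(a),np.sin(a),0])
def up_pose(base,a,t,s,h=H):   # TCP pose for bottle standing with base centre at base
    R=tool(UP,hd(a),t,s); return np.asarray(base)+h*UP-6*R[:,2],R
E
python3 - <<'E'
from h import *
np.set_printoptions(precision=2,suppress=True)
for t in np.radians([0,15,20,25]):
  for s in(1,-1):
    R=tool(BZ,-UP,t,s); p=BASE+H*BZ-6*R[:,2]
    print(np.degrees(t),s,"grasp",ctrl.solve_ik(p,R),"lift",ctrl.solve_ik(p+150*UP,R))
    for nm,b,z in(("plate",PLATE,[16,100]),("drawer",DT,[120,200])):
      for a in np.radians([-60,-40,-20,0,20,40,60]):
        q=[ctrl.solve_ik(*up_pose(b+zz*UP,a,t,s)) for zz in z]
        if all(x is not None for x in q): print("   ",nm,np.degrees(a),q[0])
E
```

```text
0.0 1 grasp [-0.11  0.26  2.04 -0.    0.84 -0.05] lift [-0.11 -0.01  1.95 -0.    1.2  -0.05]
    plate 0.0 [0.77 0.79 2.15 3.93 1.42 1.42]
    plate 20.0 [0.46 0.8  2.28 3.25 1.51 1.56]
    plate 40.0 [0.07 0.8  2.3  2.51 1.54 1.6 ]
    plate 59.99999999999999 [-0.15  0.79  2.18  1.94  1.51  1.74]
    drawer -59.99999999999999 [-0.24  0.51  2.12  4.02  1.22  1.18]
    drawer -40.0 [-0.5   0.44  2.28  3.36  1.16  1.48]
    drawer -20.0 [-0.83  0.43  2.31  2.62  1.22  1.77]
    drawer 0.0 [-1.06  0.47  2.19  2.03  1.35  1.99]
    drawer 20.0 [-1.14  0.57  1.98  1.64  1.52  2.16]
    drawer 40.0 [-1.12  0.68  1.73  1.38  1.73  2.28]
    drawer 59.99999999999999 [-1.05  0.81  1.46  1.21  1.97  2.36]
0.0 -1 grasp None lift None
    plate 0.0 [ 0.77  0.79  2.15  3.93  1.42 -1.72]
    plate 20.0 [ 0.46  0.8   2.28  3.25  1.51 -1.58]
    plate 40.0 [ 0.07  0.8   2.3   2.51  1.54 -1.55]
    plate 59.99999999999999 [-0.15  0.79  2.18  1.94  1.51 -1.41]
    drawer -59.99999999999999 [-0.24  0.51  2.12  4.02  1.22 -1.96]
    drawer -40.0 [-0.5   0.44  2.28  3.36  1.16 -1.66]
    drawer -20.0 [-0
[... 3480 characters left out ...]
.1   1.47  2.5 ]
    drawer 59.99999999999999 [-1.02  0.6   1.5   0.94  1.73  2.45]
25.0 -1 grasp [-0.4   0.32  2.05  0.5   0.99  2.48] lift [-0.4   0.03  1.98  0.42  1.31  2.65]
    plate -59.99999999999999 [ 0.86  0.74  1.55 -1.03  1.52 -2.37]
    plate 20.0 [ 0.45  0.34  2.34  3.29  0.68 -1.64]
    plate 40.0 [ 0.13  0.34  2.36  2.37  0.78 -1.23]
    plate 59.99999999999999 [-0.07  0.39  2.24  1.74  0.97 -1.01]
    drawer -20.0 [-0.79  0.06  2.26  2.15  0.48 -0.83]
    drawer 0.0 [-1.    0.15  2.16  1.6   0.86 -0.62]
    drawer 20.0 [-1.08  0.29  1.98  1.31  1.19 -0.61]
    drawer 40.0 [-1.07  0.45  1.75  1.1   1.47 -0.64]
    drawer 59.99999999999999 [-1.02  0.6   1.5   0.94  1.73 -0.69]
```

```bash
cat > s1.py <<'E'
from h import *
np.set_printoptions(precision=2,suppress=True)
t=np.radians(20); a=np.radians(40); s=1
R=tool(BZ,-UP,t,s); p=BASE+H*BZ-6*R[:,2]
ctrl.move_ptp(p+150*UP,R); ctrl.gripper_to(85)
ctrl.move_l(p-40*R[:,2],vel=200); ctrl.move_l(p+1*UP,vel=80)
ctrl.gripper_to(45,100); st=sensors.read_state(); print(st["t"],st["grip_width"],st["force"])
ctrl.move_l(p+170*UP,vel=150)
# retreat feasibility
P,Rp=up_pose(PLATE+16*UP,a,t,s)
ik=lambda d:ctrl.solve_ik(P+d,Rp)
print("ik up130",ik(130*UP),"back60",ik(-60*Rp[:,2]), "back100",ik(-100*Rp[:,2]))
st=sensors.read_state(); print(st["t"],st["grip_width"],st["force"])
look("side","lift")
E
python3 s1.py
```

```text
4.3333 56.98119094477995 [-0.88 -2.56  6.02]
ik up130 [ 0.11 -0.07  2.39  2.07  0.64  2.33] back60 None back100 None
5.6083 56.90896573851759 [ 0.39 -0.34 -3.79]
```

View pics/lift.png

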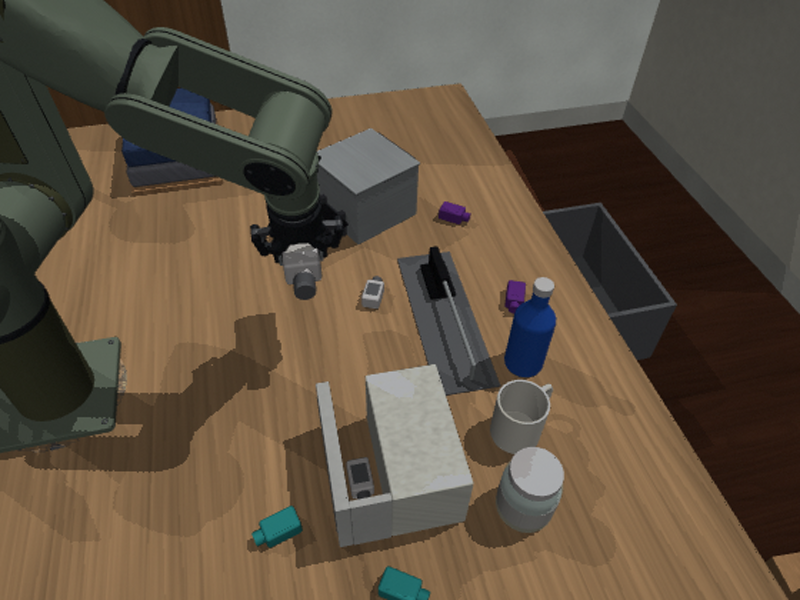

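```bash
cat > s2.py <<'E'
from h import *
np.set_printoptions(precision=2,suppress=True)
t=np.radians(20); a=np.radians(40); s=1
P,R=up_pose(PLATE+146*UP,a,t,s)
try: ctrl.move_l(P,R,vel=80); print("lin")
except ctrl.MotionError as e:
    print(e); ctrl.move_ptp(P,R); print("ptp")
st=sensors.read_state(); print(st["t"],st["grip_width"],st["force"],st["eef_pos"]-P)
look("side","above")
E
python3 s2.py
```

```text
the arm cannot follow that straight line within its joint ranges
ptp
7.975 57.18123063685314 [-0.73  0.05 -3.55] [ 0.31 -0.15  0.1 ]
```

View pics/above.png

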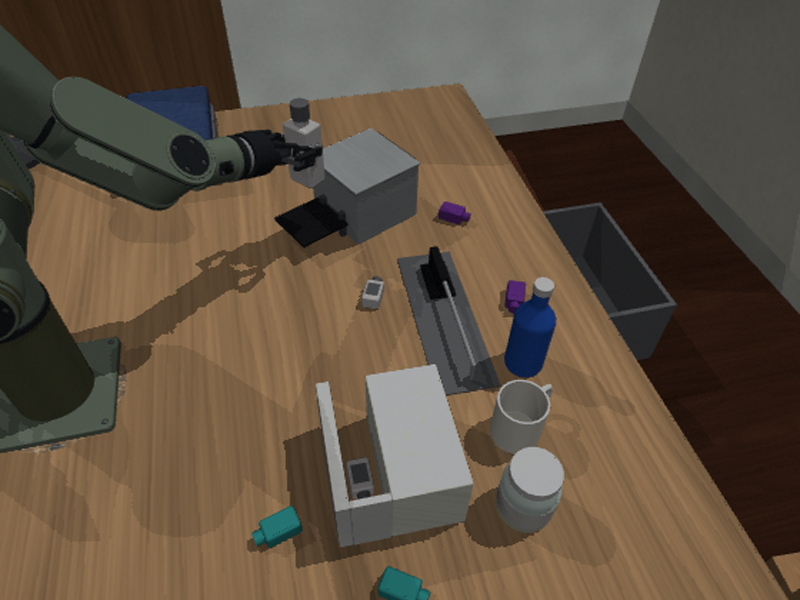

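```bash
cat > s3.py <<'E'
from h import *
np.set_printoptions(precision=2,suppress=True)
t=np.radians(20); a=np.radians(40); s=1
P=lambda z: up_pose(PLATE+z*UP,a,t,s)[0]
ctrl.move_l(P(55),vel=100)
print(ctrl.move_l(P(17.5),vel=20,threshold=25)); ctrl.hold(0.5)
st=sensors.read_state(); print(st["t"],st["grip_width"],st["force"],st["eef_pos"]-P(17.5))
ctrl.gripper_to(85); ctrl.hold(0.3)
ctrl.move_l(P(140),vel=100)
st=sensors.read_state(); print(st["t"],st["force"],st["q"])
look("side","placed")
p,d=optics.grab_frame("top"); np.savez("top1.npz",p=p,d=d)
E
python3 s3.py
```

```text
False
11.6083 57.280586208842934 [ 0.28 -1.11 -2.45] [ 0.01 -0.09 -0.07]
13.6833 [ 0.28 -0.18  0.62] [ 0.11 -0.04  2.39  2.09  0.65  2.29]
```

View pics/placed.png

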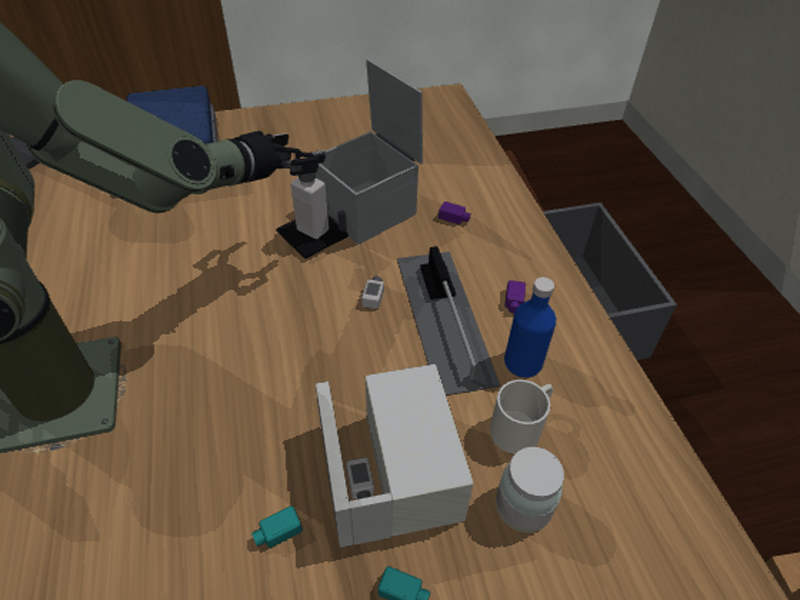

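```bash
cat >> h.py <<'E'
def find_cart(x0,x1,y0,y1):
    p,d=optics.grab_frame("top"); C=cloud("top",d)
    m=(C[...,0]>x0)&(C[...,0]<x1)&(C[...,1]>y0)&(C[...,1]<y1)&(C[...,2]>12)&(C[...,2]<36)
    pr=p.astype(int); m&=(pr.max(-1)-pr.min(-1)<45)   # grey/white only
    c=C[m]; n,l,stt,ce=cv2.connectedComponentsWithStats(m.astype(np.uint8)); k=1+np.argmax(stt[1:,4])
    c=C[l==k]; r=cv2.minAreaRect(c[:,:2].astype(np.float32)); b=cv2.boxPoints(r)
    e=[b[1]-b[0],b[2]-b[1]]; e=max(e,key=np.linalg.norm); e/=np.linalg.norm(e)
    case=c[c[:,2]>25].mean(0); 
    if (case[:2]-np.array(r[0]))@e>0: e=-e   # e points to the neck
    ctr=np.array(r[0]); return ctr,e,case[:2],ctr-6.5*e,r[1],len(c)
E
cat > s4.py <<'E'
from h import *
np.set_printoptions(precision=2,suppress=True)
q=sensors.read_state()["q"].copy(); q[0]-=0.5; ctrl.set_joints(q)
r=find_cart(480,625,20,180); print(r)
ctr,e,_,case,_,_=r
best=None
for y in (np.arctan2(-e[0],e[1]),np.arctan2(e[0],-e[1])):
    k=ctrl.solve_ik([*case,180],down(y)); print(y,k)
    if k is not None and (best is None or abs(k[5])<abs(best[1][5])): best=(y,k)
ctrl.move_ptp([*case,180],down(best[0]))
r=find_cart(480,625,20,180); print(r)
st=sensors.read_state(); print(st["t"])
look("side","c3")
E
python3 s4.py
```

```text
(array([566.16, 111.68]), array([-0.99,  0.13], dtype=float32), array([565.66, 107.3 ]), array([572.6 , 110.82]), (30.59769058227539, 38.264652252197266), 116)
1.439434 [ 0.04  0.3   1.6  -0.    1.25 -1.4 ]
-1.7021587 [ 0.04  0.3   1.6  -0.    1.25  1.74]
(array([553.51,  68.36]), array([-1.  , -0.02], dtype=float32), array([556.04,  71.35]), array([560.01,  68.48]), (36.133392333984375, 15.197609901428223), 62)
18.0417
```

View pics/c3.png

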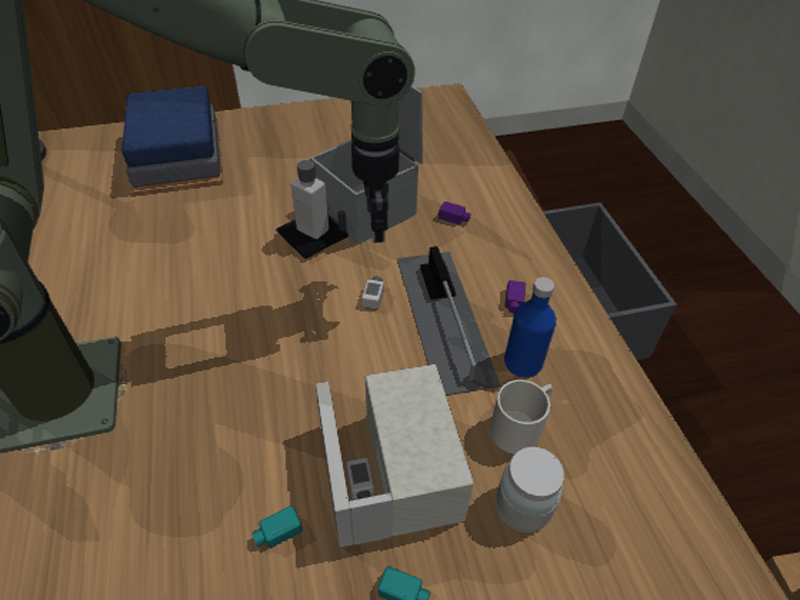

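```bash
sed -i 's/def find_cart(x0,x1,y0,y1):/def find_cart(x0,x1,y0,y1,cam="top"):/; s/p,d=optics.grab_frame("top"); C=cloud("top",d)/p,d=optics.grab_frame(cam); C=cloud(cam,d)/' h.py
cat >> h.py <<'E'
def pick_cart(case,e,z=29):
    ys=[np.arctan2(-e[0],e[1]),np.arctan2(e[0],-e[1])]
    ks=[(abs(k[5]),y) for y in ys if (k:=ctrl.solve_ik([*case,130],down(y))) is not None]
    R=down(min(ks)[1]); ctrl.gripper_to(75); ctrl.move_ptp([*case,130],R)
    ctrl.move_l([*case,z],vel=120); ctrl.gripper_to(20,60)
    w=sensors.read_state()["grip_width"]; ctrl.move_l([*case,230],vel=200); return w,sensors.read_state()["grip_width"]
def drop_bin():
    c=BIN-12*BX; ys=[np.arctan2(BY[1],BY[0]),np.arctan2(-BY[1],-BY[0])]
    ks=[(abs(k[5]),y) for y in ys if (k:=ctrl.solve_ik(c+250*UP,down(y))) is not None]
    R=down(min(ks)[1]); ctrl.move_ptp(c+290*UP,R); w0=sensors.read_state()["grip_width"]; ctrl.move_l(c+155*UP,vel=150)
    w=sensors.read_state()["grip_width"]; ctrl.gripper_to(70); ctrl.hold(0.2); ctrl.move_l(c+290*UP,vel=250); return w0,w
E
cat > s5.py <<'E'
from h import *
np.set_printoptions(precision=2,suppress=True)
r=find_cart(510,625,40,150,"side"); print(r)
case=np.array([559.7,90.5]); e=np.array([.44,.898])
if np.linalg.norm(r[0]-[562.4,96])<9:
    print(pick_cart(case,e)); print(sensors.read_state()["t"]); look("side","held3")
E
python3 s5.py
```

```text
(array([563.56,  93.42]), array([0.42, 0.91], dtype=float32), array([560.28,  85.51]), array([560.81,  87.53]), (71.3409423828125, 33.58512496948242), 240)
(33.04294230016988, 32.89225249231345)
22.6417
```

```bash
cat > s6.py <<'E'
from h import *
np.set_printoptions(precision=2,suppress=True)
print(drop_bin())
ctrl.move_ptp([600,60,250],down(np.arctan2(GY[1],GY[0])))
st=sensors.read_state(); print(st["t"],st["q"])
p,d=look("top","drop3")
E
python3 s6.py
```

```text
(32.58885779180324, 33.056813251531345)
27.5083 [-0.04  0.27  1.48  0.    1.39 -0.01]
```

View pics/drop3.png

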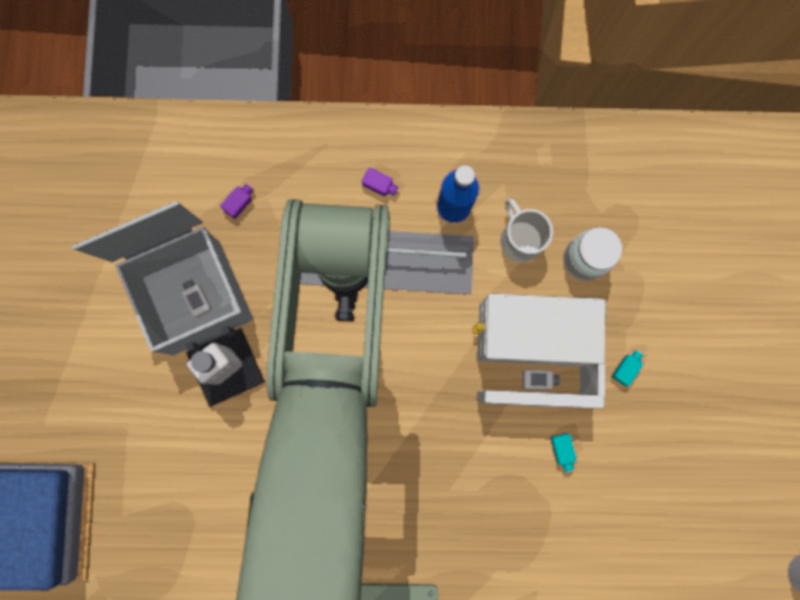

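```bash
cat > s7.py <<'E'
from h import *
np.set_printoptions(precision=2,suppress=True)
G=np.array([692.2,100.6,0]); R=down(np.arctan2(-0.04,0.9992))
ctrl.gripper_to(60); ctrl.move_ptp(G+110*UP,R); ctrl.move_l(G+40*UP,vel=100)
ctrl.gripper_to(8,110); print(sensors.read_state()["grip_width"])
ctrl.move_l(G+200*UP,vel=150)
Rg=down(np.arctan2(GY[1],GY[0]))
T=GO+(164-240)*GX-2*GY
ctrl.move_l(T+200*UP,Rg,vel=200); ctrl.hold(0.3)
st=sensors.read_state(); print(st["t"],st["grip_width"],st["force"],T)
p,d=look("side","rod"); np.savez("side_rod.npz",p=p,d=d)
p,d=optics.grab_frame("top"); np.savez("top_rod.npz",p=p,d=d)
cv2.imwrite("pics/rodt.png",cv2.resize(p[160:340,260:500,::-1],(800,600),interpolation=cv2.INTER_CUBIC))
E
python3 s7.py
```

```text
16.572984918965723
33.0 17.093894419645096 [ 0.68 -0.33 -1.93] [465.76 -87.38   0.  ]
```

View pics/rodt.png

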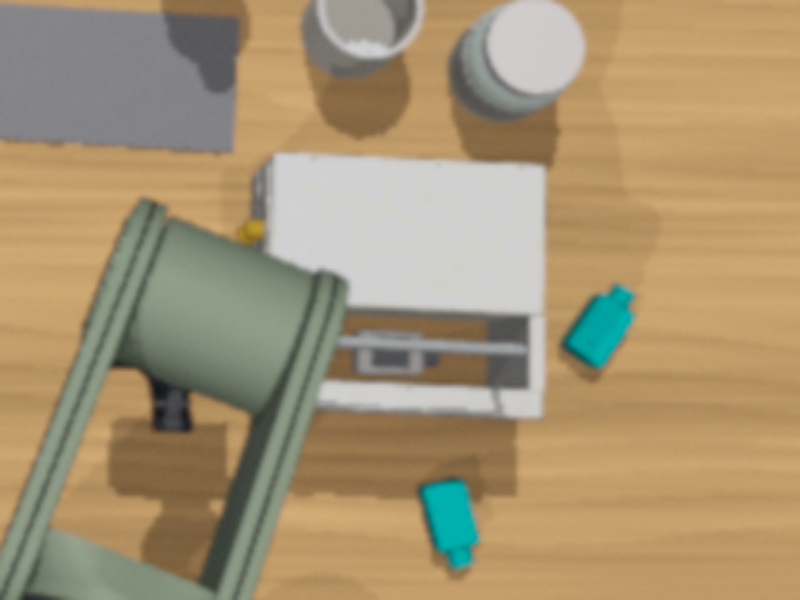

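View pics/rod.png

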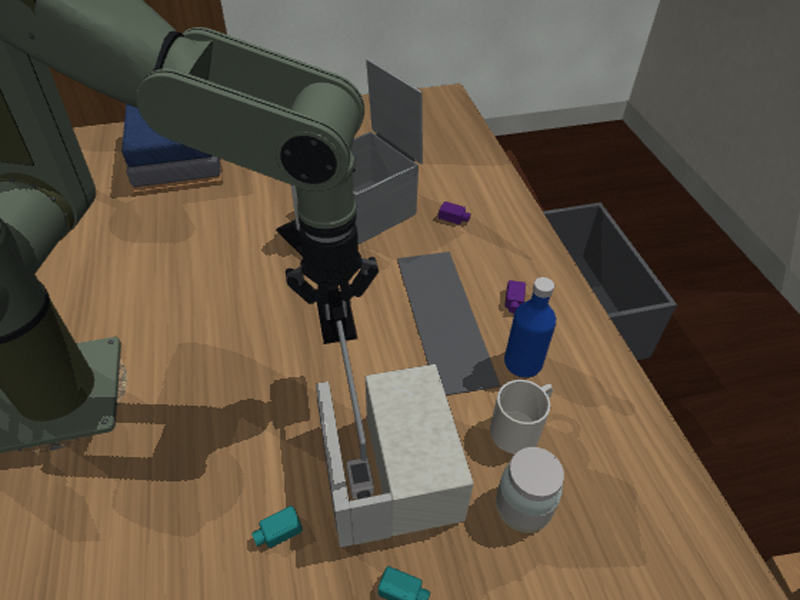

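Run:
```python
from h import *
np.set_printoptions(precision=1,suppress=True)
d=np.load("top_rod.npz")["d"]; C=cloud("top",d)
g=lambda X:np.stack([(X-GO)@GX,(X-GO)@GY,X[...,2]],-1)
K=g(C); m=(K[...,0]>50)&(K[...,0]<220)&(abs(K[...,1])<40)&(K[...,2]>180)&(K[...,2]<240)
k=K[m]; print(len(k),k[:,0].min(),k[:,0].max(),np.polyfit(k[:,0],k[:,1],1),np.polyfit(k[:,0],k[:,2],1))
for a,b in((50,80),(140,165)): s=k[(k[:,0]>a)&(k[:,0]<b)]; print(s.mean(0))
m=(K[...,0]>20)&(K[...,0]<180)&(abs(K[...,1])<22)&(K[...,2]>24)&(K[...,2]<36); k=K[m]; print("cart",k.min(0),k.max(0),k.mean(0))
```

```text
181 50.65744182465377 162.54009386268316 [-0. -2.] [ -0.  209.5]
[ 65.4  -2.1 208.9]
[151.9  -2.4 208.3]
cart [ 82.2 -18.8  24. ] [147.6  14.8  35.9] [111.   -4.3  28. ]
```

```bash
cat > s8.py <<'E'
from h import *
np.set_printoptions(precision=2,suppress=True)
F=lambda x:GO+(x-240+4)*GX-2*GY   # TCP xy for foot centre at gap x (rod sits ~4 back)
P=lambda: (lambda s:print(s["t"],s["grip_width"],s["force"]))(sensors.read_state())
F2=lambda x:F(x)-0*GX
ctrl.move_l(F(166)+190*UP,vel=100); ctrl.move_l(F(166)+75*UP,vel=100); P()
print(ctrl.move_l(F(166)+39*UP,vel=50,threshold=10)); P()
for x in(60,-43):
    ctrl.move_l(F(x)+39*UP,vel=70); P()
look("side","pulled")
E
python3 s8.py
```

```text
34.6667 17.235408897351988 [-0.71  0.57 -1.06]
True
35.4083 17.07970407584743 [-1.28 -0.45  4.96]
37.0583 17.165745453114443 [-1.07  0.04 -1.65]
38.6833 16.873040965587382 [ 0.03  0.09 -2.39]
```

View pics/pulled.png

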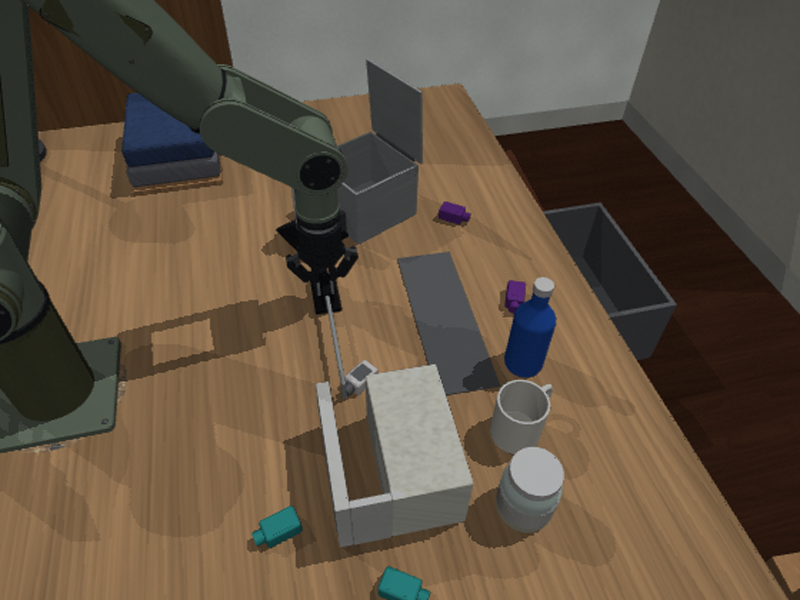

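```bash
cat > s9.py <<'E'
from h import *
np.set_printoptions(precision=2,suppress=True)
P=lambda: (lambda s:print(s["t"],s["grip_width"],s["force"],s["eef_pos"]))(sensors.read_state())
p=sensors.read_state()["eef_pos"]; ctrl.move_l(p+120*UP,vel=150)
G=np.array([692.2,100.6,0]); R=down(np.arctan2(-0.04,0.9992))
ctrl.move_l(G+160*UP,R,vel=200); ctrl.move_l(G+60*UP,vel=150); P()
print(ctrl.move_l(G+39*UP,vel=30,threshold=6)); P()
ctrl.gripper_to(60); ctrl.hold(0.3); ctrl.move_l(G+160*UP,vel=150)
ctrl.move_ptp([560,150,260],R)
print(find_cart(400,600,-185,-40,"side")); print(find_cart(400,600,-185,-40,"top")); P()
p,d=look("top","c1"); np.savez("c1.npz",p=p,d=d)
E
python3 s9.py
```

```text
41.75 16.591251033067387 [-0.78  0.08 -1.06] [693.11 100.67  61.24]
True
42.3583 16.574493707155842 [ 0.72 -1.01  2.96] [692.11 100.58  41.08]
(array([ 494.71, -101.18]), array([-0.81, -0.58], dtype=float32), array([499.16, -97.28]), array([499.98, -97.38]), (65.23259735107422, 34.69532012939453), 320)
(array([493.14, -97.62]), array([-0.83, -0.56], dtype=float32), array([497.46, -94.54]), array([498.52, -93.97]), (64.94825744628906, 34.12278366088867), 300)
44.9167 60.01873802497845 [-0.12 -0.35  0.03] [560.33 149.32 257.99]
```

View pics/c1.png

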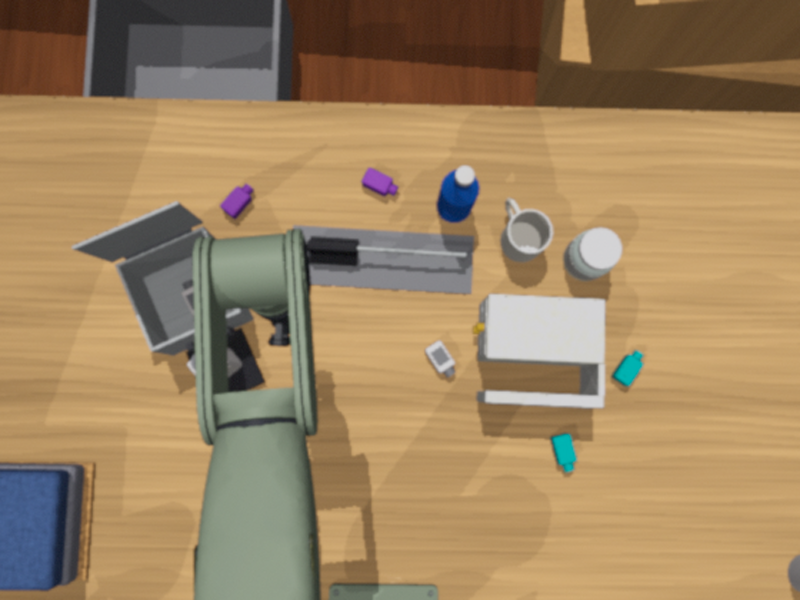

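```bash
sed -i 's/ctrl.gripper_to(75)/ctrl.gripper_to(62)/' h.py
cat > s10.py <<'E'
from h import *
print(pick_cart(np.array([499.2,-95.3]),np.array([-.82,-.57])))
w=sensors.read_state()["grip_width"]
if w>28: print(drop_bin())
ctrl.move_ptp([500,60,280],down(0.))
print(sensors.read_state()["t"])
p,d=look("top","drop1",(40,130,340,300))
C=cloud("top",d); K=C-PLATE
m=(C[...,2]>160)&(C[...,2]<200)&(np.linalg.norm(K[...,:2],axis=-1)<70); print("cap",C[m].mean(0),m.sum())
for r in((370,620,-190,180),): print(find_cart(*r,"side"))
E
python3 s10.py
```

```text
(32.70921708220608, 32.90936753791999)
(32.8864077031319, 32.79308567334217)
54.2833
cap [476.13898053 294.02540083 179.45731596] 203
(array([ 493.09906006, -181.27244568]), array([0.11013764, 0.99391633], dtype=float32), array([ 493.03808345, -181.82250385]), array([ 492.38316536, -187.73290205]), (2.313648223876953, 0.16436268389225006), 4)
```

View pics/drop1.png

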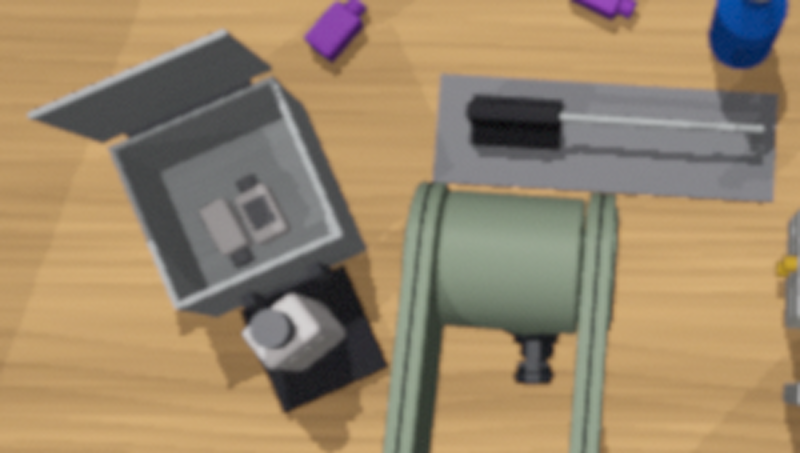

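```bash
cat > s11.py <<'E'
from h import *
np.set_printoptions(precision=2,suppress=True)
t=np.radians(20); a=np.radians(40)
S_=lambda: (lambda s:print(s["t"],s["grip_width"],s["force"]))(sensors.read_state())
B=np.array([475.6,294.3,0])
q=np.array([.11,-.04,2.39,2.09,.65,2.29]); q1=q.copy(); q1[0]-=.5
ctrl.set_joints(q1); ctrl.gripper_to(85)
P=lambda z: up_pose(B+z*UP,a,t,1)
ctrl.move_ptp(*P(140)); ctrl.move_l(P(17)[0],vel=80)
ctrl.gripper_to(45,100); S_()
ctrl.move_l(P(146)[0],vel=70); S_()
qn=sensors.read_state()["q"].copy(); qn[0]-=.6; ctrl.set_joints(qn); S_()
for aa in(-20,0,20):
    print(aa,[ctrl.solve_ik(*up_pose(DT+z*UP,np.radians(aa),t,1)) for z in(121,165,235,250)])
look("side","b2")
E
python3 s11.py
```

```text
59.8083 56.872371654102366 [-2.02  0.15  3.57]
61.8 56.97607885245171 [ 0.02  0.24 -3.96]
63.05 56.77534365596415 [-0.3  -0.1  -3.35]
-20 [array([-0.81,  0.11,  2.29,  2.32,  0.61,  2.12]), array([-0.81, -0.01,  2.28,  2.15,  0.52,  2.33]), array([-0.81, -0.18,  2.23,  1.77,  0.44,  2.75]), None]
0 [array([-1.02,  0.2 ,  2.18,  1.72,  0.94,  2.38]), array([-1.02,  0.09,  2.17,  1.63,  0.93,  2.53]), array([-1.02, -0.06,  2.13,  1.49,  0.93,  2.77]), None]
20 [array([-1.1 ,  0.33,  1.99,  1.39,  1.25,  2.44]), array([-1.1 ,  0.24,  1.98,  1.36,  1.27,  2.55]), array([-1.1 ,  0.12,  1.94,  1.31,  1.3 ,  2.71]), array([-1.1 ,  0.09,  1.93,  1.3 ,  1.31,  2.74])]
```

View pics/b2.png

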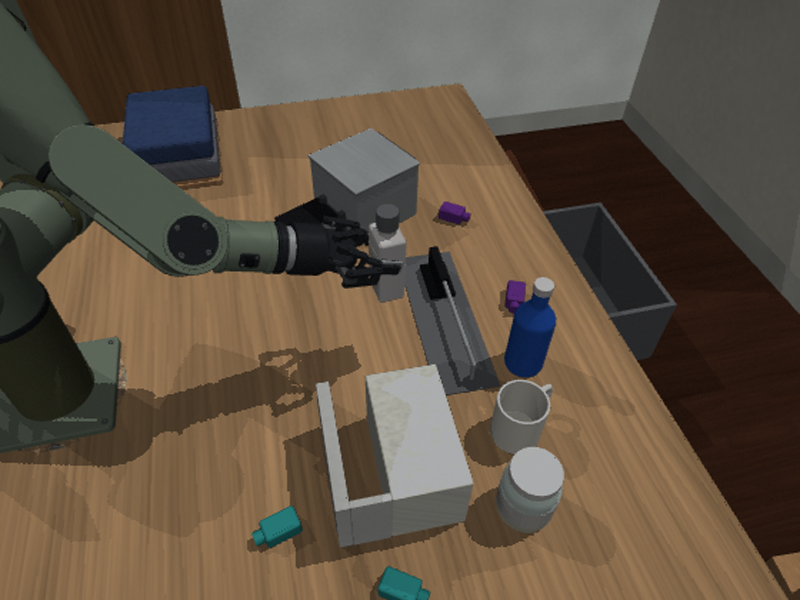

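```bash
cat > s12.py <<'E'
from h import *
np.set_printoptions(precision=2,suppress=True)
t=np.radians(20)
S_=lambda: (lambda s:print(s["t"],s["grip_width"],s["force"]))(sensors.read_state())
P=lambda z: up_pose(DT+z*UP,0.,t,1)
ctrl.move_ptp(*P(185)); S_(); ctrl.move_l(P(135)[0],vel=100)
print(ctrl.move_l(P(119.5)[0],vel=20,threshold=5)); S_(); print(sensors.read_state()["eef_pos"][2]-P(120)[0][2])
ctrl.gripper_to(85); ctrl.hold(0.3); ctrl.move_l(P(235)[0],vel=100)
q=sensors.read_state()["q"].copy(); q[0]+=.9; ctrl.set_joints(q); ctrl.hold(.5); S_()
p,d=look("side","fin")
for n in("top",):
    p,d=look(n,"fint"); C=cloud(n,d); m=(C[...,2]>275)&(C[...,2]<300)&(np.linalg.norm(C[...,:2]-DT[:2],axis=-1)<70); print("cap",C[m].mean(0) if m.any() else 0,DT)
    m=(abs(C[...,0]-BIN[0])<40)&(abs(C[...,1]-BIN[1])<40); print("lid z",np.median(C[m][:,2]))
E
python3 s12.py
```

```text
64.0667 57.01927448503285 [ 0.32  0.84 -3.66]
True
65.3667 56.86908454918522 [-0.75 -0.34  4.35]
1.7614570432862706
69.775 84.81733690095042 [-0.14 -0.61  0.17]
cap [ 544.92 -263.42  284.6 ] [ 544.26 -265.89    0.  ]
lid z 136.97016352888693
```

View pics/fin.png

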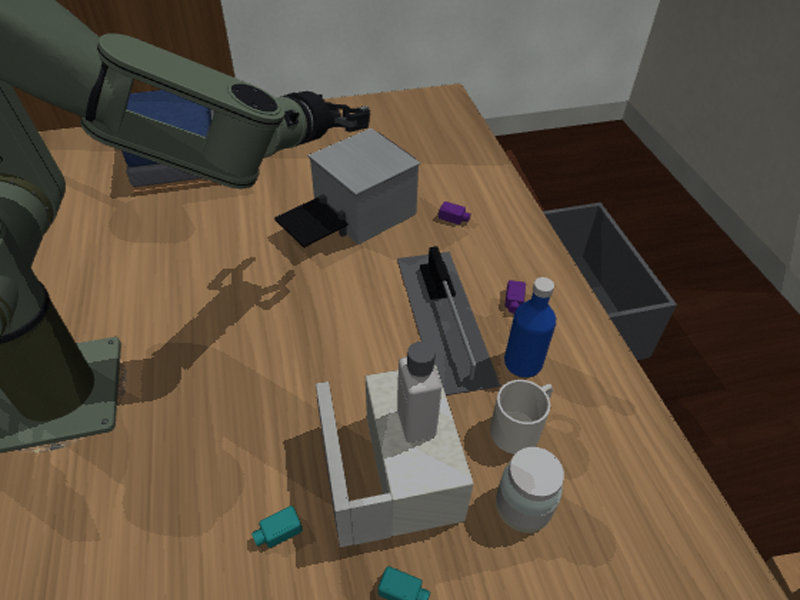

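View pics/fint.png

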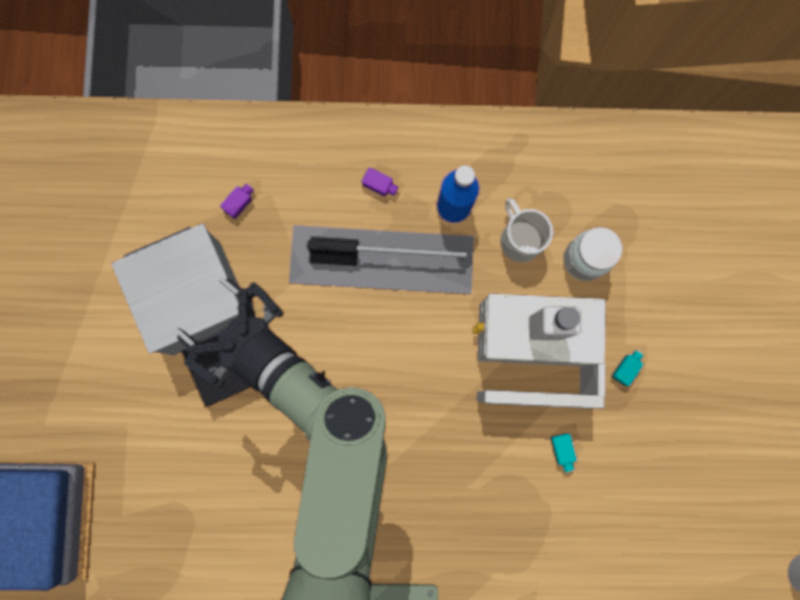

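Everything is in place: the bottle stands on the drawer unit, the lid is shut, the rod is on the mat and nothing else has moved. The hand hangs free above the bin, so I am handing in.

```bash
python3 -c "
from plant import ctrl,sensors
print(ctrl.finish_job(),sensors.read_state()['t'])"
```

```text
the job is handed in; nothing more can be done
the job is handed in; nothing more can be done
```

The job is done and handed in at about 70 s of robot time.

- **Lid held open:** I stood the bottle upright on the press plate and let go. The lid stayed open while I worked.
- **Cartridges:** There were two, one on the open counter and one in the gap. The counter one went straight into the bin. I pulled the other out of the gap's open end with the rod, set the rod back on the mat, and then binned it. The picture taken before closing showed both in the bin and none left in the gap or on the counter.
- **Bottle:** I took it off the plate and the lid closed, with its top measured at 137 mm. The bottle now stands upright on the drawer unit, its cap about 3 mm from the centre of the unit's top.
- **Rest of the scene:** In the last pictures the rod stands on its sole with its grip on the mat. The softener, jar, mug and coloured look-alikes look unmoved, and the robot is touching nothing.

While lowering the rod into the gap, a light contact of about 6 N stopped it slightly early, probably the sole touching the counter. The cartridge came out turned sideways, but I could still grip it. No check failed, and I saw no grip slip or knocked cartridge. I viewed 13 pictures.

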